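Hold a comparison tube slanted over the light panel

ROBOT

A 7-joint arm with a two-finger parallel gripper is mounted at the origin on a cart in front of the work surface, level with it; the furniture and walls round the work are solid. World frame = base frame: x ahead of the robot, y to its left, z up, the work surface at z = 0. Lengths are in mm, angles in rad, forces in N, time in s.
With the tool pointing down it reaches from about 425 to 875 mm from the base axis. Payload 8.4 kg.
Tool frame: the origin (TCP) lies at the very end of the fingers, on their centre line; the grasp point (between the pads) lies 19 mm behind it; z points along the fingers, y is the line along which they close (so a half turn about z gives the same grasp; the last joint's range is limited). The gripper opens to 85 mm and grips with 20 to 120 N. Pads are 22 mm wide; open, the fingers measure 114 mm over their backs; the gripper's body (76 mm by 85 mm) begins 54 mm behind the grasp point. The pads swing forward as they close: fully open they stand 13 mm farther back than shut.
Start: joints at [-1.392, 0.333, 0.04, 1.465, -0.013, 1.343, -0.059], TCP at [178.259, 625.05, 231.308] pointing down, gripper open.
Joint ranges: [-2.58, 2.58], [-0.38, 2.09], [-1.3, 1.39], [0.25, 2.4], [-1.5, 4.64], [0.08, 2.09], [-2.65, 2.65]. Speed limits (rad/s): [2.22, 2.22, 2.79, 2.79, 3.14, 3.14, 3.14].

INTERFACE

Orientations are given as a rotation vector (axis times angle).
In Python, from bench import bot, ticket, read_camera gives the robot as it stands (bot), with the cameras as plain functions and the job (ticket).
- The arm moves only by the tool nudge_tcp, called after "Call:" as a command line: name --argument value ..., lists and objects as JSON in quotes. Schema: {"type":"object","properties":{"motion":{"type":"array","items":{"type":"object","properties":{"r":{"type":"array","items":{"type":"number"},"minItems":3,"maxItems":3},"xyz":{"type":"array","items":{"type":"number"},"minItems":3,"maxItems":3},"aperture":{"type":"number"}},"additionalProperties":false,"required":["aperture"]},"minItems":1,"maxItems":5},"clamp_n":{"type":"number"},"only":{"type":"string"},"quiet":{"type":"boolean"},"lines":{"type":"string"}},"required":["motion"],"additionalProperties":false}. motion is a list of rows, 1 to 5 of them, each an object with the fields r (a list: a rotation vector rx, ry, rz in a scale on which 1.0 is pi rad), xyz (a list: dx, dy, dz in shares of the most that a row can go, 1 being 62.5 mm), aperture (the opening from 0.0 (shut) to 1.0 (fully open)); a field left out counts as zero (the opening has to be given); each row shifts and turns the commanded pose from where the row before left it, along the tool's axes as they then stand; what a row does not reach is not made up. A row lasts 1/8 s, in which the tool goes at most 62.5 mm and 0.188 rad, less where a joint would pass 70% of its speed; a pose out of reach is approached as far as the arm can. The fingers move at their own pace and stop on an object; clamp_n is the grip in N (left out, the last holds). Time passes only in rows, so rows that do not move let the fingers close. The tool returns the time, the measured TCP pose, the force, the opening and the grip force at its end. only (a regular expression) keeps the lines of the reply that match it, lines (a string "A,B") keeps lines A to B, and quiet returns only ok. No shift or turn number may pass 1 either way. Input that does not fit is refused with a message, and nothing moves.
- bot.get_state(): the state, without advancing time (a new reading comes with each control period).
- read_camera(name): name is "scene" or "top"; returns a dict with "frame" (400x640x3 uint8, red, green, blue), "fx", "fy", "cx", "cy" (pixels), "k1" (the pictures are not rectified: a ray, as slopes to the right and down, at radius r is drawn at 1 + k1 r^2 times it, then the intrinsics apply), "extrinsics" (4x4, takes a point from world to camera coordinates). Camera axes: x right, y up, looking along -z (the intrinsics and any distortion apply to the point x, -y, -z); pixel columns grow to the right and rows downward; lengths in mm; the calibration is good to about 2 mm. A picture is of the moment at which its call begins. There is no depth.
- ticket.hand_in(): hands the job in; it is judged then, once.
The state is a dict: "time_s": time; "joint_pos": joint angles; "qd": joint speeds; "joint_torque": joint torques, N m; "eef_pos": TCP position; "tcp_rot": TCP orientation; "contact_force": force on the tool from outside, world axes, zero at the start; "ft_torque": the same for the moment, N m; "finger_gap": opening from 0.0 (shut) to 1.0 (fully open); "grip_force": force on a finger pad.
Only numpy, scipy, OpenCV 4.12 (cv2) and the standard library are available. Lean on these libraries where they do the work, as an engineer would, in place of code of your own. Each camera call takes 0.05 s, during which the arm holds its last target. There are 200 camera calls.

TASK

Draw the empty clear glass tube with the blue stopper up out of the acrylic rack, carry it over the white light panel and lean it over to about 45 degrees, stopper end higher, so that its glass can be inspected for scratches. Finish while still holding it there, steady, the whole length of the tube above the panel and its lower end roughly 5 to 15 cm clear of the panel's surface. The two filled tubes must stay standing in the rack and everything else must stay where it is.

Things in the scene. Friction and masses are not known exactly. Their poses are not given: they have to be found in the camera images.
- empty_tube: empty clear glass tube (looks faintly blue) with a blue stopper fixed in its top: a rigid cylinder 24 mm in diameter, 170 mm long in all (stopper: the top 26 mm, same diameter), about 60 g. Origin: centre of its flat foot; z runs up to the stopper. It starts upright in a rack hole, foot on the rack's floor, top 175 mm above the bench, with about 3 mm of play; it lifts straight out.
- tube_foot (a point): centre of the empty tube's foot
- tube_top (a point): centre of the top of the empty tube's blue stopper
- rack: clear acrylic tube rack, fixed, 72 (x) by 310 (y) mm, 128 mm high. Origin: centre of its underside; y runs along its six 30 mm holes at y = -125, -75, -25, 25, 75, 125 mm. Floor 5 mm thick; middle plate at 52 to 57 mm; top plate at 118 to 123 mm; end plates up to 128 mm. The three tubes stand in the holes at y = -75, 25 and 125 mm, in any order.
- light_panel: flat light panel, fixed, a white window in a dark steel frame, 200 (x) by 150 (y) mm, its surface 15.5 mm above the bench. Origin: centre of its underside; x runs along its long side.
- amber_tube: open glass sample tube half filled amber-yellow, 24 mm in diameter, 150 mm long, standing in the rack; origin at the centre of its foot; leave it standing
- green_tube: open glass sample tube half filled pale green-yellow, 24 mm in diameter, 150 mm long, standing in the rack; origin at the centre of its foot; leave it standing
- wash_bottle: white wash bottle with red cap and bent spout, 69x120x206 mm, bystander at the right; origin centre of underside
- cylinder: clear measuring cylinder with blue foot, 70 mm wide at the foot, 235 mm high, bystander at the right; origin centre of underside
- bulb: red rubber pipette bulb, 54x88x56 mm, bystander at the far left; origin centre of underside
- timer: white lab timer lying flat, 62x66x19 mm, bystander at the near left; origin centre of underside
- amber_bottle: small brown bottle, 34 mm in diameter, 59 mm high, bystander at the right; origin centre of underside

How it is judged:
By the outcome, as a careful person would: the job done as asked, in the order asked, and still so for the second after the job is handed in, while the arm keeps its last pose, push and grip.
It also fails if it takes over 32 s, if anything falls off the work surface, if the arm or the gripper's body presses on something with over 40 N, if the wrist force passes 120 N, or if a joint passes its speed limit or range.

## Working session

There is one attempt and no reset: what is moved stays moved. The work goes in short steps, Python scripts to look and compute and a tool call to move; the robot and the scene stay as the last step left them, time stands still between calls to the robot, and variables do not carry over. Pictures are saved under pics/ and viewed, at most 10 in all, crops included, and the job is handed in when it is done.

```bash
ls; mkdir -p pics
```

Run:
```python
from bench import bot, ticket, read_camera
import cv2,pickle
s=bot.get_state();print(s)
for n in("scene","top"):
    c=read_camera(n);cv2.imwrite(f"pics/{n}0.png",c["frame"][:,:,::-1]);pickle.dump(c,open(n+".pkl","wb"))
    print({k:v for k,v in c.items() if k!="frame"})
```

```text
bench.py
pics
{'time_s': 0.0, 'joint_pos': array([-1.39219139,  0.33391721,  0.03987543,  1.46630413, -0.01340497,
        1.34332082, -0.05851099]), 'qd': array([ 0.00039257,  0.00126724,  0.00176567,  0.00058486, -0.00093553,
       -0.0002215 , -0.00216817]), 'joint_torque': array([-1.29705870e-03, -6.58543968e+01,  1.36465218e+00, -4.05571711e+01,
        1.67385279e-02,  1.25893523e-02, -3.21009156e-05]), 'eef_pos': array([178.15643024, 624.60927436, 230.40114251]), 'tcp_rot': array([-4.35004519e-01, -3.11120403e+00,  2.63713112e-03]), 'contact_force': array([-0.20974563,  0.1998716 , -0.65067103]), 'ft_torque': array([ 0.00665145, -0.03227316, -0.00833293]), 'grip_force': 0.0, 'finger_gap': 0.99727557121151}
{'fx': 475.67003523977127, 'fy': 475.67003523977127, 'cx': 310.7255340061089, 'cy': 192.61409328840253, 'k1': -0.011277987097482189, 'extrinsics': array([[ 4.50410165e-01, -8.92557709e-01, -2.17121884e-02,
        -2.62194956e+02],
       [ 4.56027582e-01,  2.09081355e-01,  8.65057126e-01,
        -3.46942412e+02],
       [-7.67573793e-01, -3.99531880e-01,  5.01203302e-01,
        -1.11275711e+03],
       [ 0.00000000e+00,  0.00000000e+00,  0.00000000e+00,
         1.00000000e+00]])}
{'fx': 433.00197587000304, 'fy': 433.00197587000304, 'cx': 320.03779323031563, 'cy': 199.36256322341413, 'k1': -0.07220599521155616, 'extrinsics': array([[-1.13065776e-02, -9.99935382e-01, -1.18010774e-03,
        -2.80345042e+01],
       [ 9.90812303e-01, -1.13624688e-02,  1.34766002e-01,
        -5.34049202e+02],
       [-1.34770702e-01,  3.54476993e-04,  9.90876749e-01,
        -1.40931398e+03],
       [ 0.00000000e+00,  0.00000000e+00,  0.00000000e+00,
         1.00000000e+00]])}
```

View pics/scene0.png

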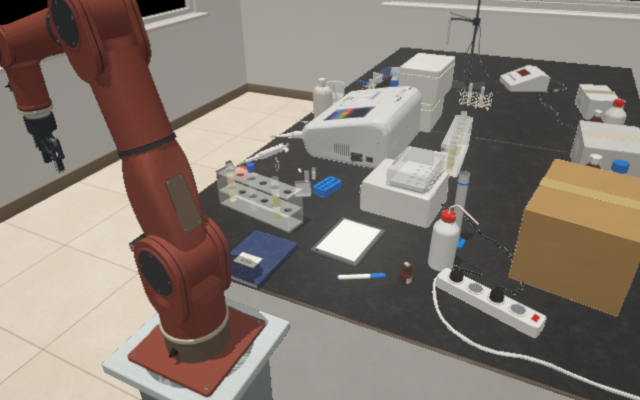

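View pics/top0.png

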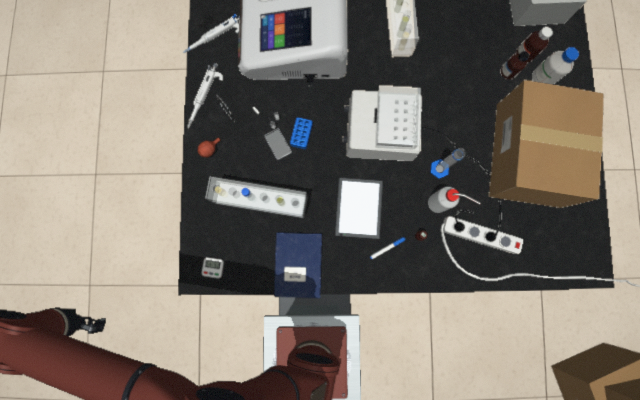

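The rack sits around top px (257,197), with the blue stopper near (246,192) and the panel at (359,208). In the scene view, the rack is near (260,197) and the panel near (349,241). I'll zoom in and measure.

Create h.py:
```python
import numpy as np,cv2
def px(c,p):
    E=c["extrinsics"];q=E[:3,:3]@np.asarray(p,float)+E[:3,3];s=np.array([q[0],-q[1]])/-q[2]
    s=s*(1+c["k1"]*(s@s));return np.array([c["fx"]*s[0]+c["cx"],c["fy"]*s[1]+c["cy"]])
def ray(c,u,v):
    d=np.array([(u-c["cx"])/c["fx"],(v-c["cy"])/c["fy"]]);s=d.copy()
    for _ in range(10): s=d/(1+c["k1"]*(s@s))
    R=c["extrinsics"][:3,:3];t=c["extrinsics"][:3,3]
    r=R.T@np.array([s[0],-s[1],-1]);return -R.T@t,r/np.linalg.norm(r)
def plane(c,u,v,z):
    o,d=ray(c,u,v);return o+d*(z-o[2])/d[2]
def tri(c1,p1,c2,p2):
    o1,d1=ray(c1,*p1);o2,d2=ray(c2,*p2)
    t=np.linalg.lstsq(np.c_[d1,-d2],o2-o1,rcond=None)[0]
    a,b=o1+d1*t[0],o2+d2*t[1];return (a+b)/2,np.linalg.norm(a-b)
def blobs(c,box,lo,hi):
    x0,y0,x1,y1=box;m=cv2.inRange(cv2.cvtColor(c["frame"],cv2.COLOR_RGB2HSV)[y0:y1,x0:x1],lo,hi)
    n,l,st,ce=cv2.connectedComponentsWithStats(m)
    return [(int(st[i,4]),(ce[i]+[x0,y0]).round(2),(st[i,:4]+[x0,y0,0,0])) for i in range(1,n) if st[i,4]>8]
```

Run:
```python
import pickle,cv2,numpy as np
from h import *
S,T=[pickle.load(open(n+".pkl","rb")) for n in("scene","top")]
a=cv2.resize(S["frame"][150:235,210:310],None,fx=6,fy=6,interpolation=2)
b=cv2.resize(T["frame"][170:225,200:315],None,fx=6,fy=6,interpolation=2)
cv2.imwrite("pics/cs.png",a[:,:,::-1]);cv2.imwrite("pics/ct.png",b[:,:,::-1])
for c,bx in((S,(215,150,310,235)),(T,(200,170,315,225))):
    for r in blobs(c,bx,(100,110,60),(125,255,255)):print("blue",*r)
for c,bx in((S,(305,210,395,270)),(T,(330,170,390,245))):
    m=cv2.inRange(c["frame"][bx[1]:bx[3],bx[0]:bx[2]],(200,)*3,(255,)*3)
    k=max(cv2.findContours(m,0,2)[0],key=cv2.contourArea)
    pts=cv2.approxPolyDP(k,5,True)[:,0]+np.array(bx[:2]);print(pts.tolist())
    for p in pts:print(plane(c,*p,15.5).round(1))
```

```text
blue 56 [250.38 166.7 ] [247 163   8   9]
blue 48 [245.27 191.67] [242 188   8   8]
[[343, 220], [316, 247], [354, 260], [379, 230]]
[ 591.1 -111.    15.5]
[426.1 -96.4  15.5]
[ 416.8 -220.1   15.5]
[ 586.4 -233.4   15.5]
[[343, 181], [339, 231], [375, 234], [378, 184]]
[ 598.7 -113.1   15.5]
[428.7 -96.5  15.5]
[ 417.1 -217.2   15.5]
[ 587.1 -232.2   15.5]
```

View pics/cs.png

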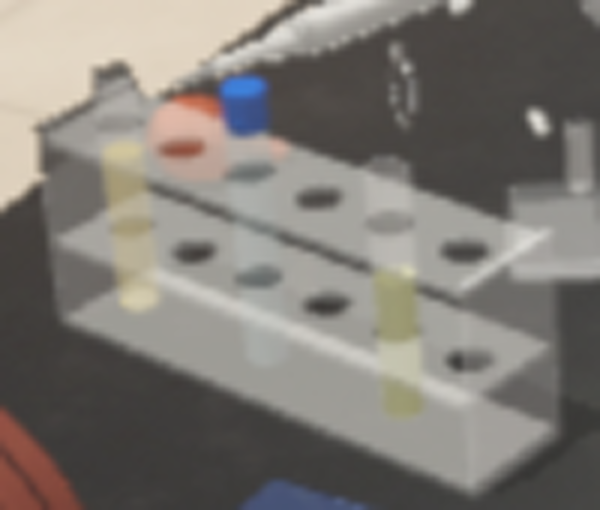

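View pics/ct.png

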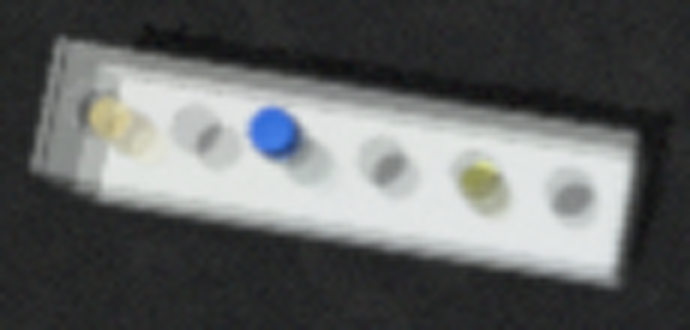

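The three tubes in the rack, from left to right in both views, are amber, empty (blue stopper) and green. The stopper top is at about scene (250.2,164.5) and top (245.3,191.7). The holes on either side of the empty tube have no tubes in them.

Run:
```python
import pickle,cv2,numpy as np
from h import *
from scipy.spatial.transform import Rotation as R
from bench import bot, ticket, read_camera
S,T=[pickle.load(open(n+".pkl","rb")) for n in("scene","top")]
for a,b in (((250.2,164.5),(245.3,191.7)),((250.4,166.7),(245.3,191.7))): print(tri(S,a,T,b))
top=lambda x,y:((x+.5)/6-.5+200,(y+.5)/6-.5+170)
sc=lambda x,y:((x+.5)/6-.5+210,(y+.5)/6-.5+150)
# top-plate holes: empty ones
for s,t in (((318,198),(382,160)),((464,250),(568,193))):
    print("hole",tri(S,sc(*s),T,top(*t)),plane(T,*top(*t),123))
print("amber rim",tri(S,sc(127,148),T,top(108,116)), "green rim",tri(S,sc(390,163),T,top(481,178)))
# white box behind panel
for n,u,v in (("box near L",350,152),("box near R",419,160),("tray nearL",378,143),("trayNR",420,149)):
    for z in(0,100,150):print(n,z,plane(T,u,v,z).round())
# matching: box front-left top corner in scene ~(364,182), front-right(435,208)
print(tri(S,(364,182),T,(349,153)),tri(S,(434,207),T,(417,160)))
s=bot.get_state();print(R.from_rotvec(s["tcp_rot"]).as_matrix().round(3))
c=cv2.resize(S["frame"][120:270,330:500],None,fx=4,fy=4);cv2.imwrite("pics/box.png",c[:,:,::-1])
```

```text
(array([541.32785616, 192.09508384, 173.01545424]), np.float64(0.6998665088233903))
(array([542.82719461, 193.46240219, 164.15528243]), np.float64(1.124747367298273))
hole (array([533.84366185, 144.68024144, 121.72511342]), np.float64(0.5233041918023683)) [533.80039218 144.2913702  123.        ]
hole (array([515.59469022,  46.30931548, 122.87268149]), np.float64(1.2330372823607587)) [515.25583558  46.82746032 123.        ]
amber rim (array([562.53098579, 292.2318504 , 105.69223126]), np.float64(2.863265095669156)) green rim (array([518.24166809,  88.53859125, 162.91711082]), np.float64(0.14141359804667405))
box near L 0 [ 704. -140.    0.]
box near L 100 [ 679. -133.  100.]
box near L 150 [ 666. -129.  150.]
box near R 0 [ 673. -380.    0.]
box near R 100 [ 650. -356.  100.]
box near R 150 [ 639. -345.  150.]
tray nearL 0 [ 735. -239.    0.]
tray nearL 100 [ 708. -225.  100.]
tray nearL 150 [ 694. -218.  150.]
trayNR 0 [ 712. -385.    0.]
trayNR 100 [ 687. -361.  100.]
trayNR 150 [ 674. -349.  150.]
(array([ 675.80111475, -136.44007821,  115.41208155]), np.float64(17.49068347714914)) (array([ 657.70331809, -364.47336759,   89.48672712]), np.float64(25.22201484234176))
[[-0.962  0.274 -0.   ]
 [ 0.274  0.962 -0.001]
 [-0.    -0.001 -1.   ]]
```

View pics/box.png

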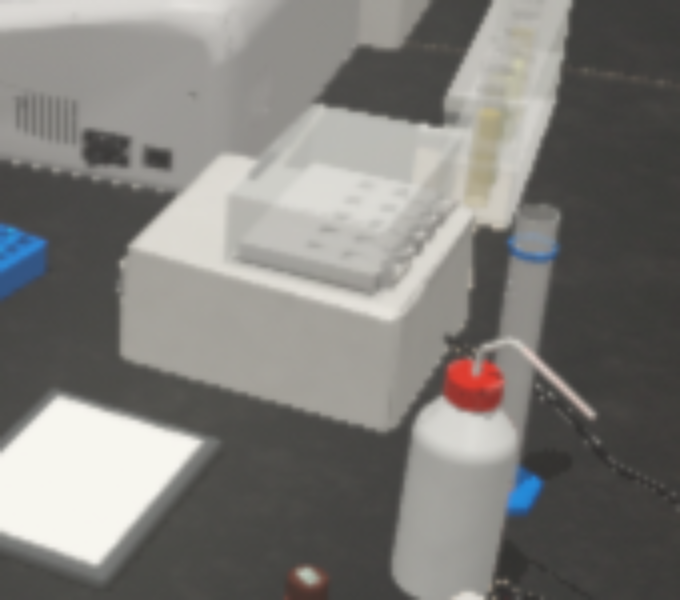

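The stopper top triangulates to about (542,193,173), which agrees with the hole pitch. The rack's y axis is at azimuth 79.4°. The panel centre is about (507,-165), with its long axis at -5°. The white box behind the panel is only about 90 mm high, with a tray on top, so the tilted hand clears it.

I'll move above the tube now.

Units first: shifts go in shares of 62.5 mm and turns go in shares of pi rad. So -46.8 mm is -0.7488, -31.6 mm is -0.5056.

Call:
nudge_tcp --motion '[{"xyz":[-0.7488, -0.5056, 0], "aperture":1}, {"xyz":[-0.7488, -0.5056, 0], "aperture":1}, {"xyz":[-0.7488, -0.5056, 0], "aperture":1}, {"xyz":[-0.7488, -0.5056, 0], "aperture":1}, {"xyz":[-0.7488, -0.5056, 0], "aperture":1}]' --clamp_n 50

```text
time_s: 0.72
eef_pos: [360.8, 407.2, 231.1]
tcp_rot: [-0.435, -3.111, 0.0]
contact_force: [0.1, 1.6, 0.4]
finger_gap: 1.0
grip_force: 0.0
```

Call:
nudge_tcp --motion '[{"xyz":[-0.7488, -0.5056, 0], "aperture":1}, {"xyz":[-0.7488, -0.5056, 0], "aperture":1}, {"xyz":[-0.7488, -0.5056, 0], "aperture":1}, {"xyz":[-0.7488, -0.5056, 0], "aperture":1}, {"xyz":[-0.7488, -0.5056, 0], "aperture":1}]'

```text
time_s: 1.35
eef_pos: [542.4, 191.3, 231.2]
tcp_rot: [-0.435, -3.111, -0.0]
contact_force: [1.1, 0.7, -0.6]
finger_gap: 0.997
grip_force: 0.0
```

Call:
nudge_tcp --motion '[{"r":[0, 0, -0.0299], "aperture":1}, {"aperture":1}, {"aperture":1}]'

```text
time_s: 1.72
eef_pos: [541.1, 193.7, 231.1]
tcp_rot: [-0.289, -3.128, -0.0]
contact_force: [-0.6, 0.9, 0.3]
finger_gap: 0.999
grip_force: 0.0
```

Create st.py:
```python
import sys,numpy as np
from bench import bot, ticket, read_camera
from scipy.spatial.transform import Rotation as R
s=bot.get_state();M=R.from_rotvec(s["tcp_rot"]).as_matrix();print(s["time_s"],s["eef_pos"].round(1),"\n",M.round(3),s["joint_pos"].round(2),s["contact_force"].round(1))
if len(sys.argv)>3: print("tool delta",(M.T@(np.array(sys.argv[1:4],float)-s["eef_pos"])).round(1))
```

```bash
python3 st.py 542 193 136
```

```text
1.725 [541.1 193.7 231.1] 
 [[-0.983  0.183 -0.001]
 [ 0.183  0.983  0.   ]
 [ 0.001 -0.    -1.   ]] [-0.77  0.18  0.4   1.67 -0.07  1.3   1.03] [-0.6  0.9  0.3]
tool delta [-1.1 -0.5 95.1]
```

Call:
nudge_tcp --motion '[{"xyz":[-0.016, -0.008, 0.4], "aperture":1}, {"xyz":[0, 0, 0.4], "aperture":1}, {"xyz":[0, 0, 0.4], "aperture":1}, {"xyz":[0, 0, 0.32], "aperture":1}, {"aperture":1}]'

```text
time_s: 2.35
eef_pos: [541.1, 192.6, 135.0]
tcp_rot: [-0.287, -3.126, 0.002]
contact_force: [0.8, -0.8, 0.3]
finger_gap: 1.0
grip_force: 0.0
```

```bash
python3 st.py 542 193 136
```

Run:
```python
from bench import bot, ticket, read_camera
import cv2,numpy as np
f=[cv2.resize(read_camera(n)["frame"][b[1]:b[1]+100,b[0]:b[0]+130],None,fx=3,fy=3,interpolation=2) for n,b in(("scene",(200,130)),("top",(190,140)))]
cv2.imwrite("pics/g.png",np.hstack(f)[:,:,::-1])
```

```text
2.35 [541.1 192.6 135. ] 
 [[-0.983  0.182 -0.003]
 [ 0.182  0.983 -0.001]
 [ 0.002 -0.002 -1.   ]] [-0.76  0.26  0.39  1.79 -0.11  1.12  1.06] [ 0.8 -0.8  0.3]
tool delta [-0.8  0.5 -1. ]
```

View pics/g.png

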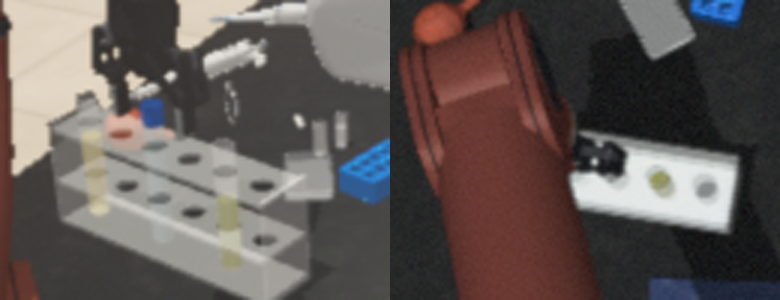

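The stopper (crop about (152,112)) stands between the two open fingers, and the other tubes are clear. I'll close the fingers.

Call:
nudge_tcp --motion '[{"aperture":0.4}, {"aperture":0.3}, {"aperture":0.2}, {"aperture":0}, {"aperture":0}]' --clamp_n 50

```text
time_s: 3.08
eef_pos: [542.8, 192.4, 136.7]
tcp_rot: [0.288, 3.128, 0.001]
contact_force: [-0.3, 0.5, 3.5]
finger_gap: 0.269
grip_force: 48.8
```

Call:
nudge_tcp --motion '[{"aperture":0}, {"aperture":0}, {"aperture":0}, {"aperture":0}, {"aperture":0}]'

```text
time_s: 3.7
eef_pos: [542.8, 192.3, 136.6]
tcp_rot: [0.288, 3.128, 0.001]
contact_force: [-0.6, 1.1, 5.4]
finger_gap: 0.266
grip_force: 48.9
```

Scaled: -25 mm is -0.4, -20 mm is -0.32.

Call:
nudge_tcp --motion '[{"xyz":[0, 0, -0.16], "aperture":0}, {"xyz":[0, 0, -0.32], "aperture":0}, {"xyz":[0, 0, -0.4], "aperture":0}, {"xyz":[0, 0, -0.4], "aperture":0}, {"xyz":[0, 0, -0.4], "aperture":0}]'

```text
time_s: 4.32
eef_pos: [542.2, 191.6, 242.1]
tcp_rot: [-0.289, -3.128, 0.001]
contact_force: [0.0, -0.2, -1.4]
finger_gap: 0.261
grip_force: 49.0
```

Call:
nudge_tcp --motion '[{"xyz":[0, 0, -0.4], "aperture":0}, {"xyz":[0, 0, -0.4], "aperture":0}, {"xyz":[0, 0, -0.32], "aperture":0}, {"xyz":[0, 0, -0.24], "aperture":0}, {"aperture":0}]'

```text
time_s: 4.95
eef_pos: [542.8, 192.0, 327.1]
tcp_rot: [0.289, 3.127, 0.001]
contact_force: [0.3, 0.4, -1.2]
finger_gap: 0.269
grip_force: 49.1
```

```bash
python3 st.py
```

Run:
```python
from bench import bot, ticket, read_camera
import cv2,numpy as np
f=[cv2.resize(read_camera(n)["frame"][b[1]:b[1]+150,b[0]:b[0]+130],None,fx=3,fy=3,interpolation=2) for n,b in(("scene",(200,90)),("top",(190,120)))]
cv2.imwrite("pics/l.png",np.hstack(f)[:,:,::-1])
```

```text
4.95 [542.8 192.  327.1] 
 [[-0.983  0.183  0.001]
 [ 0.183  0.983  0.   ]
 [-0.001  0.001 -1.   ]] [-0.78  0.15  0.41  1.52 -0.06  1.49  1.02] [ 0.3  0.4 -1.2]
```

View pics/l.png

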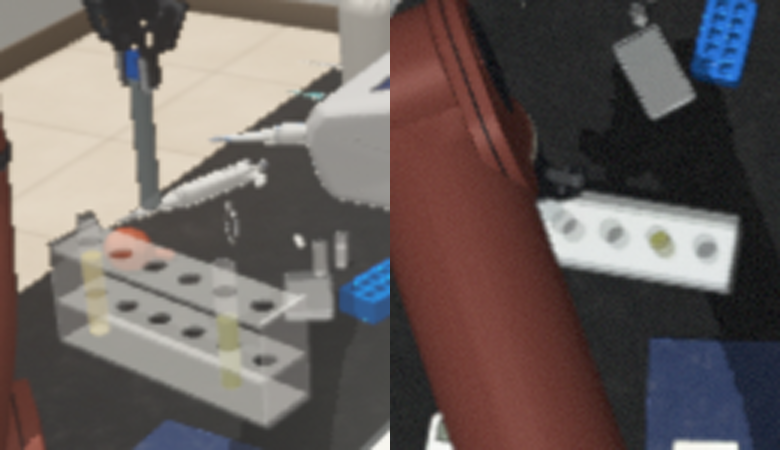

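The tube came out cleanly: its foot is at scene crop (148,205), above the rack, and both filled tubes are still standing. Next I'll carry it over the panel.

Scaled: -39.4 mm is -0.6304, -20 mm is -0.32.

Call:
nudge_tcp --motion '[{"xyz":[-0.048, -0.32, 0], "aperture":0}, {"xyz":[-0.1088, -0.6304, 0], "aperture":0}, {"xyz":[-0.1088, -0.6304, 0], "aperture":0}, {"xyz":[-0.1088, -0.6304, 0], "aperture":0}, {"xyz":[-0.1088, -0.6304, 0], "aperture":0}]'

```text
time_s: 5.68
eef_pos: [538.9, 9.0, 325.8]
tcp_rot: [-0.29, -3.127, 0.001]
contact_force: [-0.2, 0.5, -0.8]
finger_gap: 0.263
grip_force: 49.1
```

Call:
nudge_tcp --motion '[{"xyz":[-0.1088, -0.6304, 0], "aperture":0}, {"xyz":[-0.1088, -0.6304, 0], "aperture":0}, {"xyz":[-0.1088, -0.6304, 0], "aperture":0}, {"xyz":[-0.1088, -0.6304, 0], "aperture":0}, {"xyz":[-0.0608, -0.3104, 0], "aperture":0}]'

```text
time_s: 6.3
eef_pos: [536.1, -171.9, 326.0]
tcp_rot: [-0.295, -3.127, 0.001]
contact_force: [0.0, 0.8, -0.9]
finger_gap: 0.264
grip_force: 49.0
```

Call:
nudge_tcp --motion '[{"r":[0, 0, -0.0159], "xyz":[0, 0, 0.4], "aperture":0}, {"r":[0, 0, -0.015], "xyz":[0, 0, 0.4], "aperture":0}, {"xyz":[0, 0, 0.4], "aperture":0}, {"aperture":0}]'

```text
time_s: 6.8
eef_pos: [535.8, -168.5, 249.4]
tcp_rot: [-0.138, -3.135, -0.0]
contact_force: [-1.0, 0.1, -0.2]
finger_gap: 0.27
grip_force: 49.1
```

```bash
python3 st.py 538 -168 250
```

```text
6.8 [ 535.8 -168.5  249.4] 
 [[-0.996  0.088 -0.004]
 [ 0.088  0.996  0.   ]
 [ 0.004 -0.    -1.   ]] [-0.38  0.16  0.68  1.68 -0.1   1.34  1.81] [-1.   0.1 -0.2]
tool delta [-2.1  0.7 -0.6]
```

Scaled: 0.15 rad / 3.1416 = 0.0477.

Call:
nudge_tcp --motion '[{"r":[0, 0.0318, 0], "aperture":0}, {"r":[0, 0.0477, 0], "aperture":0}, {"r":[0, 0.0477, 0], "aperture":0}, {"r":[0, 0.0477, 0], "aperture":0}, {"aperture":0}]'

```text
time_s: 7.42
eef_pos: [538.6, -167.6, 248.3]
tcp_rot: [-0.111, -2.583, -0.03]
contact_force: [0.3, -0.1, -2.1]
finger_gap: 0.266
grip_force: 49.2
```

```bash
python3 st.py 538.5 -168 217.6
```

```text
7.425 [ 538.6 -167.6  248.3] 
 [[-0.846  0.086 -0.526]
 [ 0.073  0.996  0.044]
 [ 0.528 -0.001 -0.849]] [-0.21  0.64  0.67  1.24 -0.19  1.91  1.92] [ 0.3 -0.1 -2.1]
tool delta [-16.1  -0.4  26.2]
```

Scaled: 13 mm is 0.208, -8 mm is -0.128, 0.07 rad / 3.1416 = 0.0223.

Call:
nudge_tcp --motion '[{"r":[0, 0.0159, 0], "xyz":[-0.128, 0, 0.208], "aperture":0}, {"r":[0, 0.0159, 0], "xyz":[-0.128, 0, 0.208], "aperture":0}, {"r":[0, 0.0223, 0], "aperture":0}, {"r":[0, 0.0207, 0], "aperture":0}, {"aperture":0}]'

```text
time_s: 8.05
eef_pos: [537.3, -168.1, 221.5]
tcp_rot: [-0.103, -2.358, -0.042]
contact_force: [0.0, 0.2, -1.3]
finger_gap: 0.268
grip_force: 49.1
```

```bash
python3 st.py 538.5 -168 217.6
```

```text
8.05 [ 537.3 -168.1  221.5] 
 [[-0.707  0.087 -0.702]
 [ 0.062  0.996  0.061]
 [ 0.704 -0.001 -0.71 ]] [-0.15  0.82  0.63  1.11 -0.19  2.08  1.95] [ 0.   0.2 -1.3]
tool delta [-3.6  0.2  2. ]
```

The tool is at 45°, but joint 6 is at 2.08 against its 2.09 limit. I'll ease back slightly and check with the cameras.

Scaled: -0.03 rad / 3.1416 = -0.0095.

Call:
nudge_tcp --motion '[{"r":[0, -0.0095, 0], "aperture":0}, {"aperture":0}, {"aperture":0}, {"aperture":0}]'

```text
time_s: 8.55
eef_pos: [537.2, -167.5, 221.0]
tcp_rot: [-0.103, -2.385, -0.041]
contact_force: [-0.2, -0.3, -0.4]
finger_gap: 0.268
grip_force: 49.1
```

```bash
python3 st.py
```

Run:
```python
from bench import bot, ticket, read_camera
import cv2,numpy as np
from h import *
from scipy.spatial.transform import Rotation as R
s=bot.get_state();M=R.from_rotvec(s["tcp_rot"]).as_matrix();p=s["eef_pos"]
f=[];D={}
for n,b in(("scene",(290,120)),("top",(300,110))):
    c=read_camera(n);D[n]=c
    for q in(p+131*M[:,2],p-39*M[:,2],p):print(n,((px(c,q)-b+.5)*3).round(0))
    f.append(cv2.resize(c["frame"][b[1]:b[1]+150,b[0]:b[0]+130],None,fx=3,fy=3,interpolation=2))
print("pred foot",p+131*M[:,2],"top",p-39*M[:,2])
cv2.imwrite("pics/t.png",np.hstack(f)[:,:,::-1])
```

```text
8.55 [ 537.2 -167.5  221. ] 
 [[-0.726  0.087 -0.682]
 [ 0.063  0.996  0.059]
 [ 0.685  0.    -0.729]] [-0.16  0.8   0.63  1.13 -0.19  2.06  1.94] [-0.2 -0.3 -0.4]
scene [149. 292.]
scene [209. 124.]
scene [195. 162.]
top [184. 339.]
top [203. 207.]
top [198. 239.]
pred foot [ 447.78477419 -159.74609011  125.56876365] top [ 563.77972633 -169.83983037  249.43678812]
```

View pics/t.png

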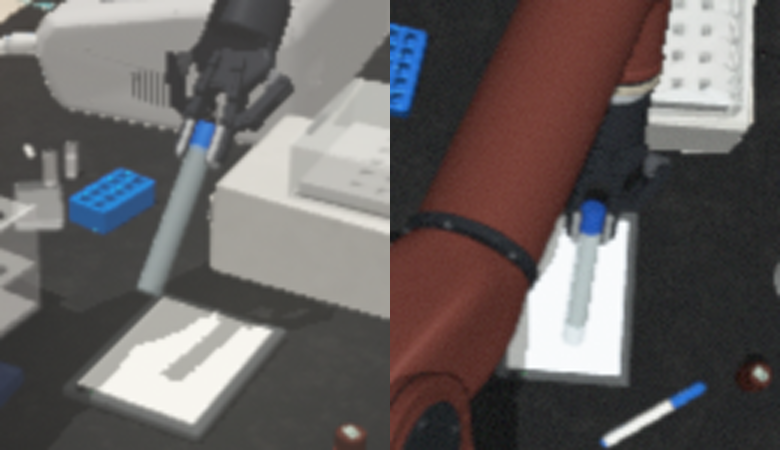

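The tube is held at about 43°. Its foot shows at scene crop (149,292) and top crop (184,337), both within about 3 crop pixels of prediction. That puts the foot about 10 cm above the panel, with the tube within the panel's outline.

```bash
python3 -c "
from bench import bot, ticket, read_camera
print(bot.get_state()['qd'].round(3));print(ticket.hand_in())"
```

```text
[ 0.     0.005  0.001 -0.001 -0.001  0.002  0.001]
the job is handed in; nothing more can be done
None
```

I handed the job in with the empty tube held still over the light panel, leaning about 43° with its stopper end up and its lower end about 10 cm above the surface; the filled tubes were standing when last seen, just after the lift.

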